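Load a brass bar into the drilling cradle

ROBOT

A 6-joint arm with a two-finger parallel gripper is mounted at the origin on the work surface. World frame = base frame: x ahead of the robot, y to its left, z up, the work surface at z = 0. Lengths are in m, angles in rad, forces in N, time in s.
With the tool pointing down it reaches from about 0.425 to 0.95 m from the base axis. Payload 3.5 kg.
Tool frame: the origin (TCP) lies midway between the tips of the shut fingers; the grasp point (between the pads) lies 19 mm behind it; z points along the fingers, y is the direction in which the jaws open and shut (so a half turn about z gives the same grasp; the last joint's range is limited). The gripper opens to 85 mm and grips with 20 to 120 N. Pads are 22 mm wide; open, the fingers measure 114 mm over their backs; the gripper's body (76 mm by 85 mm) begins 54 mm behind the grasp point. The pads swing forward as they close: fully open they stand 13 mm farther back than shut.
Start: joints at [-0.15, 0.286, 1.577, -0, 1.279, -0.15], TCP at [0.675, 0, 0.193] pointing down, gripper open.
Joint ranges: [-2.77, 2.77], [-0.9, 2.22], [0.21, 2.48], [-1.53, 4.67], [0.24, 2.81], [-2.84, 2.84]. Speed limits (rad/s): [2.79, 2.79, 3.14, 3.14, 3.14, 3.14].

INTERFACE

Orientations are given as a unit quaternion [x, y, z, w].
In Python, from plant import ctrl gives the robot as it stands.
- The arm moves only by the tool apply_moves, never from a script. Its argument "moves" is a list that holds one entry, the list of rows, each a list of 7 numbers: the shift along the tool's x, y, z in m, then the turn, a rotation vector about the tool's x, y, z in degrees, then the gripper's target within -1 to 1 (shut at 1, half-way at 0, fully open at -1). In form: [[[tx, ty, tz, ax, ay, az, hand], ...]]. A call has 1 to 12 rows; each row shifts and turns the pose as measured when the row begins, along the tool's axes as they then stand; what a row does not reach is not made up. A row lasts 1/10 s, in which the tool goes at most 50 mm and 8.59 degrees, less where a joint would pass 70% of its speed; a pose out of reach is approached as far as the arm can. A call with a gripper value outside its range is refused whole. The fingers move at their own pace and stop on an object; "force" is the grip in N (left out, the last holds). Time passes only in rows, so rows that do not move let the fingers close. It gives the time, the measured TCP pose, the force and the opening at its end, in the units of the state.
- ctrl.get_state(): the state, without advancing time (a new reading comes with each control period).
- ctrl.read_camera(name): name is "scene" or "side" or "wrist"; returns the picture (480x640x3 uint8, red, green, blue); there is no depth.
- ctrl.get_calibration(name): a dict with "camera_matrix" (3x3 intrinsics, pixels), "k1" (the pictures are not rectified: a ray, as slopes to the right and down, at radius r is drawn at 1 + k1 r^2 times it, then the intrinsics apply), "cam_to_world" (4x4, takes a point from camera to world coordinates). Camera axes: x right, y up, looking along -z (the intrinsics and any distortion apply to the point x, -y, -z); pixel columns grow to the right and rows downward; lengths in m; the calibration is good to about 2 mm. A picture is of the moment at which its call begins: read the wrist's pose just before it. get_calibration takes no time and is no camera call; for the wrist camera it gives the pose at the moment of the call.
- ctrl.sign_off(): hands the job in, once; it reports no verdict.
The state is a dict: "time": time; "qpos": joint angles; "dq": joint speeds; "joint_efforts": joint torques, N m; "eef_pos": TCP position; "tcp_rot": TCP orientation; "contact_force": force on the tool from outside, world axes, zero at the start; "wrist_torque": the same for the moment, N m; "opening": opening from 0.0 (shut) to 1.0 (fully open).
Only numpy, scipy, OpenCV 4.12 (cv2) and the standard library are available. Lean on these libraries where they do the work, as an engineer would, in place of code of your own. Each camera call takes 0.05 s, during which the arm holds its last target. There are 200 camera calls.

TASK

Take the brass bar from the rack, lay it in the open part of the drilling cradle's V-groove and let go of it. Then push it gently along the groove, in under the clear guard, until it is fully home against the orange length stop, without shifting the stop off its setting. Leave the steel bar in the rack, and finish with the brass bar lying home in the groove, released.

Things in the scene. Friction and masses are not known exactly. Their poses are not given: they have to be found in the camera images.
- brass_mid (a point): centre of the loose brass-coloured round bar, 28 mm diameter, 100 mm long, about 0.3 to 0.55 kg. x along the bar; y and z turn with it as it rolls. It starts in one of the rack's two places, its axis level and 40 mm above the bench
- steel_mid (a point): centre of the look-alike dark steel bar, same size, in the rack's other place 72 mm beside it. Leave it there
- rack: low plywood rack, 130 mm along x, 160 mm along y, fixed; origin at the centre of its underside, z up. Two places at y = -36 and +36 mm; each is a pair of fixed 8 mm dowel rails along x, 18 mm apart (tops 28 mm above the bench), that a bar rests on
- groove (a point): point on the axis of a bar seated in the cradle's V-groove, 54 mm above the bench, below the guard's front edge. x along the groove toward the stop (level), y left, z up. The 90-degree steel V is open above from x = -140 to 0 mm and runs on under the guard to 165 mm. The V's lips and the flat green top (62 mm wide) lie 6.5 mm below the axis: only fingertips can hold a bar in it
- stop (a joint): how far the orange length stop under the guard (flat face 62 mm wide) has been shifted off its setting, m along the groove; 0 at the start. Its face stands somewhere 113 to 127 mm past the guard's front edge, set differently each time and not given. It is held by friction and slips when pressed with more than about 18 N
- pin (a joint): travel of the sprung tell-tale pin in the stop's face, m: 0 when free, standing 8 mm out of the face; 0.008 when pushed in flush by a bar that is home. Its red tail comes out behind. It resists with only 0.2 to 0.6 N and the bar's friction holds it in. Sliding the bar takes about 2 to 6 N (varies); the further rise in force at the stop's face tells that it is home
- guard_edge (a point): middle of the lower front edge (yellow) of the cradle's fixed clear guard, 64 mm above groove, same axes. A flat 4 mm roof, 112 mm wide, x = 0 to 140 mm, open in front and at the sides, on four 8 mm posts at x = 50 and 132, y = +-50 mm. A bar that is home has its rear end 13 to 27 mm inside this edge: an upright gripper cannot follow, closed fingers tilted 35 to 45 degrees can
- cradle: the green fixed drilling cradle that carries groove and guard; origin at its underside, 54 mm below groove, same axes. Base plate 116 mm wide, x = -150 to 195 mm, 20 mm high
There are look-alikes about, which are no part of the job. Of the things like the part that bears brass_mid, leave any that is red; of the rest the smaller one is meant.

How it is judged:
By the outcome, as a careful person would: the job done as asked, in the order asked, and still so for the second after the job is handed in, with the robot touching nothing.
It also fails if it takes over 64 s, if anything falls off the work surface, if the arm or the gripper's body presses on something with over 40 N, if the wrist force passes 120 N, or if a joint passes its speed limit or range.

## Working session

There is one attempt and no reset: what is moved stays moved. The work goes in short steps, Python scripts to look and compute and a tool call to move; the robot and the scene stay as the last step left them, time stands still between calls to the robot, and variables do not carry over. Pictures are saved under pics/ and viewed, about 8 in all and at most 12, crops included, and the job is handed in when it is done.

Besides the shell and the picture viewer there is one more tool, called after "Emit:" as name(argument=value, ...), one argument or row to a line, values as JSON. apply_moves: Moves the arm, as the interface text tells. Its arguments: {"type":"object","properties":{"moves":{"type":"array","items":{"type":"array","items":{"type":"array","items":{"type":"number"}}}},"force":{"type":"number"}},"required":["moves"]}

```bash
ls; mkdir -p pics; cat > h.py <<'E'
import numpy as np, cv2, json
from plant import ctrl
from scipy.spatial.transform import Rotation as R
def shot(n,f):
    c=ctrl.get_calibration(n); im=ctrl.read_camera(n); cv2.imwrite('pics/'+f+'.png',im[:,:,::-1])
    np.savez('pics/'+f+'.npz',K=c['camera_matrix'],k=c['k1'],T=c['cam_to_world']); return im
def load(f):
    d=np.load('pics/'+f+'.npz'); return cv2.imread('pics/'+f+'.png'),d
def ray(d,uv):
    k=float(d['k']); p=cv2.undistortPoints(np.array(uv,float).reshape(1,1,2),d['K'],np.array([k,0,0,0,0.]))[0,0]
    T=d['T']; v=T[:3,:3]@np.array([p[0],-p[1],-1]); return T[:3,3],v/np.linalg.norm(v)
def onz(d,uv,z):
    o,v=ray(d,uv); return o+v*(z-o[2])/v[2]
def tri(*a):
    A=np.zeros((3,3));b=np.zeros(3)
    for d,uv in a:
        o,v=ray(d,uv);P=np.eye(3)-np.outer(v,v);A+=P;b+=P@o
    return np.linalg.solve(A,b)
def proj(d,X):
    T=np.array(d['T']); c=T[:3,:3].T@(np.array(X)-T[:3,3]); x,y=c[0]/-c[2],-c[1]/-c[2]
    s=1+float(d['k'])*(x*x+y*y); q=d['K']@np.array([x*s,y*s,1]); return q[:2]
E
python3 - <<'E'
from h import *
a=shot('scene','s0');b=shot('side','d0');c=shot('wrist','w0')
m=np.vstack([np.hstack([a,b])])
for n in('s0','d0','w0'):
    d=np.load(f'pics/{n}.npz');print(n,d['T'].round(3).tolist(),d['K'].round(0).tolist(),d['k'])
print(ctrl.get_state())
E
```

```text
pics
s0 [[0.9, -0.282, 0.334, 0.884], [0.437, 0.588, -0.681, -0.527], [-0.004, 0.758, 0.652, 0.764], [0.0, 0.0, 0.0, 1.0]] [[518.0, 0.0, 318.0], [0.0, 518.0, 235.0], [0.0, 0.0, 1.0]] 0.04665166700987039
d0 [[0.99, 0.074, -0.117, 0.419], [-0.139, 0.559, -0.817, -0.6], [0.005, 0.826, 0.564, 0.607], [0.0, 0.0, 0.0, 1.0]] [[462.0, 0.0, 315.0], [0.0, 462.0, 244.0], [0.0, 0.0, 1.0]] 0.024522497309054706
w0 [[1.0, 0.001, 0.003, 0.676], [-0.002, 0.959, 0.284, 0.073], [-0.002, -0.284, 0.959, 0.373], [0.0, 0.0, 0.0, 1.0]] [[336.0, 0.0, 326.0], [0.0, 336.0, 240.0], [0.0, 0.0, 1.0]] -0.02878649328763286
{'time': 0.15, 'qpos': array([-1.49972247e-01,  2.87041994e-01,  1.57785293e+00,  3.77402502e-05,
        1.27862980e+00, -1.50011258e-01]), 'dq': array([ 0.00020463, -0.00205827, -0.00453714, -0.00284902, -0.00113462,
        0.00102345]), 'joint_efforts': array([ 7.91554030e-04, -4.06602967e+01, -2.93140125e+01, -8.94972595e-05,
        3.96185191e-03, -2.97825103e-06]), 'eef_pos': array([6.74404021e-01, 1.48909343e-04, 1.91505179e-01]), 'tcp_rot': array([ 7.07096514e-01,  7.07116388e-01, -5.58806117e-04, -7.88215263e-04]), 'contact_force': array([-0.04613402, -0.66516055, -0.28466681]), 'wrist_torque': array([-0.03396921,  0.00312437,  0.02975801]), 'opening': 0.9972605674244918}
```

View pics/s0.png

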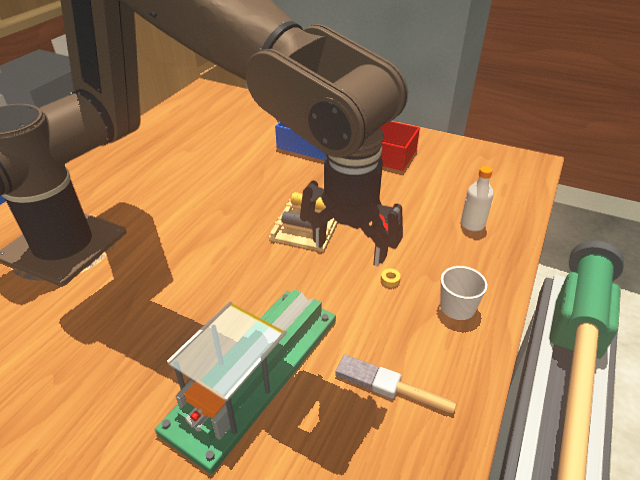

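View pics/d0.png

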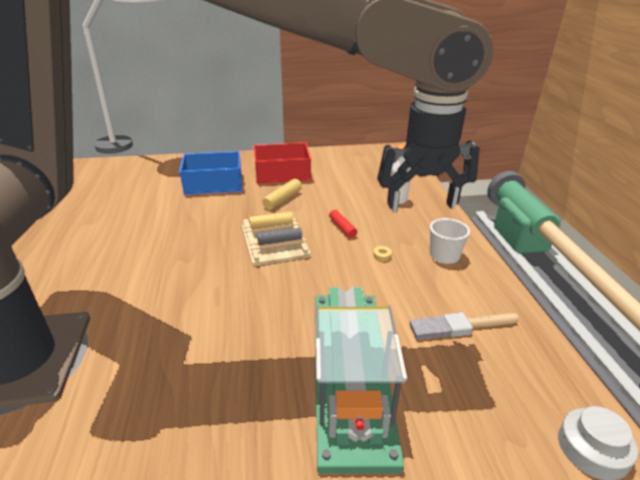

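Scene: rack at (303,225), brass at (305,200), steel at (300,218), and the cradle at (250,370) with its open end toward the top right.
Side view candidates:
- Brass bar on the rack (271,220): the smaller one, and in the rack.
- Larger brass bar lying on the bench (283,194).
- Red bar (343,223): leave.
- Dark steel bar (279,236): leave.

I choose the bar at (271,220) and check it in a close crop.

```bash
python3 - <<'E'
from h import *
s,_=load('s0');d,_=load('d0')
f=lambda i,x,y,w,h,W,H:cv2.resize(i[y:y+h,x:x+w],(W,H),interpolation=cv2.INTER_CUBIC)
a=f(d,230,170,100,75+25,400,400)   # x4
b=f(d,310,280,100,100,400,400)  #x4 
e=f(s,150,280,200,100,800,400)[:, :]
top=np.hstack([a,b]);cv2.imwrite('pics/c0.png',np.vstack([top,cv2.resize(s[280:480,150:350],(200,200))@np.eye(3) if 0 else f(s,230,180,200,50,800,200)]))
E
```

```text
(no output)
```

View pics/c0.png

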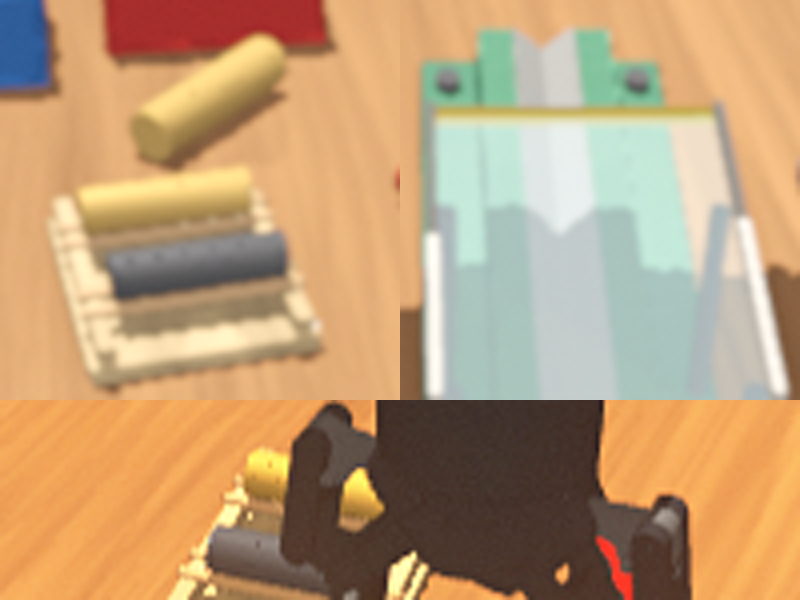

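View pics/w0.png

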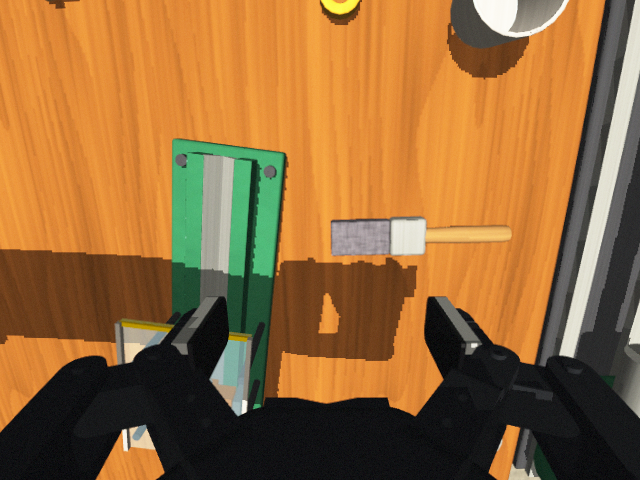

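Crop: the rack bar (side ≈271,220) is the smaller of the two brass ones; the steel bar lies in front of it. Wrist view: base plate corners (174,139) and (286,154), yellow guard edge (122,321)–(250,338), V at (218,160)–(213,290).

```bash
python3 - <<'E'
from h import *
s,ds=load('s0');d,dd=load('d0');w,dw=load('w0')
def ends(i,lo,hi,box):
    x,y,W,H=box;h=cv2.cvtColor(i,cv2.COLOR_BGR2HSV)[y:y+H,x:x+W]
    m=cv2.inRange(h,lo,hi);n,l,st,c=cv2.connectedComponentsWithStats(m)
    k=1+np.argmax(st[1:,4]);p=np.argwhere(l==k)[:,::-1].astype(np.float32)
    r=cv2.minAreaRect(p);b=cv2.boxPoints(r)+[x,y]
    o=np.argsort(np.linalg.norm(b-b[0],axis=1)) # pair short sides
    a1=(b[0]+b[o[1]])/2;a2=(b[o[2]]+b[o[3]])/2
    return sorted([a1.tolist(),a2.tolist()]),r[1],st[k,4]
Y=((20,120,90),(33,255,255))
for n,i,bx in(('w yellow',w,(110,310,160,40)),('d yellow',d,(312,298,90,16)),('s yellow',s,(215,295,80,60)),('d brass',d,(240,208,60,24))):
    print(n,ends(i,*((20,90,60),(33,255,255)) if 'yel' in n else ((20,70,60),(33,255,255)),bx))
for uv in((174,139),(286,154)):print('plate',onz(dw,uv,.02))
for uv in((218,157),(213,290)):print('groove',onz(dw,uv,.0475))
E1=tri((dw,(122,321)),(dd,(318.3,307)));E2=tri((dw,(250,338)),(dd,(390,306.5)));print(E1,E2)
print('brass',onz(dd,(250.5,222),.04),onz(dd,(292.5,218),.04))
# steel, left end common to both views
E
```

```text
w yellow ([[118.88820457458496, 321.9390733242035], [173.58914947509766, 328.4510898590088]], (55.08720397949219, 8.795039176940918), np.int32(448))
d yellow ([[319.0, 307.0], [387.0, 307.0]], (2.0, 68.0), np.int32(139))
s yellow ([[230.2838077545166, 304.45818519592285], [282.5596046447754, 331.84074783325195]], (59.01325225830078, 3.5855085849761963), np.int32(194))
d brass ([[250.04616451263428, 221.36923027038574], [291.4000053405762, 216.20000076293945]], (8.930500030517578, 41.67566680908203), np.int32(347))
plate [0.52095028 0.07524476 0.02      ]
plate [0.63439119 0.05976702 0.02      ]
groove [0.57309512 0.05831734 0.0475    ]
groove [ 0.55507015 -0.07893549  0.0475    ]
[ 0.50160076 -0.07251561  0.12327332] [ 0.61077962 -0.08727132  0.1248543 ]
brass [0.40061233 0.33036901 0.04      ] [0.49954478 0.33553656 0.04      ]
```

Emit:
apply_moves(
  moves=[
    [[0.034, -0.024, 0, 0, 0, 0, -0.3], [0.034, -0.024, 0, 0, 0, 0, -0.3], [0.034, -0.024, 0, 0, 0, 0, -0.3], [0.034, -0.024, 0, 0, 0, 0, -0.3], [0.034, -0.024, 0, 0, 0, 0, -0.3], [0.034, -0.024, 0, 0, 0, 0, -0.3], [0.034, -0.024, 0, 0, 0, 0, -0.3], [0.034, -0.024, 0, 0, 0, 0, -0.3], [0.034, -0.024, 0, 0, 0, 0, -0.3]],
  ],
  force=40,
)

```text
time: 1.05
eef_pos: [0.4519, 0.312, 0.1876]
tcp_rot: [0.711, 0.703, -0.003, -0.002]
contact_force: [0.8, 0.1, 0.7]
opening: 0.65
```

Emit:
apply_moves(
  moves=[
    [[0, 0, 0, 0, 0, -8.5, -0.3], [0, 0, 0, 0, 0, -8.5, -0.3], [0, 0, 0, 0, 0, -8.5, -0.3], [0, 0, 0, 0, 0, -8.5, -0.3], [0, 0, 0, 0, 0, -8.5, -0.3], [0, 0, 0, 0, 0, -8.5, -0.3], [0, 0, 0, 0, 0, -8.5, -0.3], [0, 0, 0, 0, 0, -8.5, -0.3], [0, 0, 0, 0, 0, -8.5, -0.3], [0, 0, 0, 0, 0, -8.5, -0.3], [0, 0, 0, 0, 0, -8.0, -0.3]],
  ],
)

```text
time: 2.15
eef_pos: [0.4435, 0.3165, 0.1833]
tcp_rot: [-0.034, 0.999, -0.001, -0.007]
contact_force: [-0.4, 0.9, 0.1]
opening: 0.649
```

```bash
python3 - <<'E'
from h import *
w=shot('wrist','w1'); shot('scene','s1')
st=ctrl.get_state();print(st['time'],st['eef_pos'],R.from_quat(st['tcp_rot']).as_matrix().round(3).tolist(),st['opening'],st['qpos'])
E
```

```text
2.25 [0.44354357 0.31649078 0.18327135] [[-0.998, -0.062, -0.015], [-0.062, 0.998, -0.003], [0.015, -0.002, -1.0]] 0.6491920519338468 [ 0.4315854   0.01634789  1.89756467  0.00378016  1.2421863  -1.2028546 ]
```

View pics/w1.png

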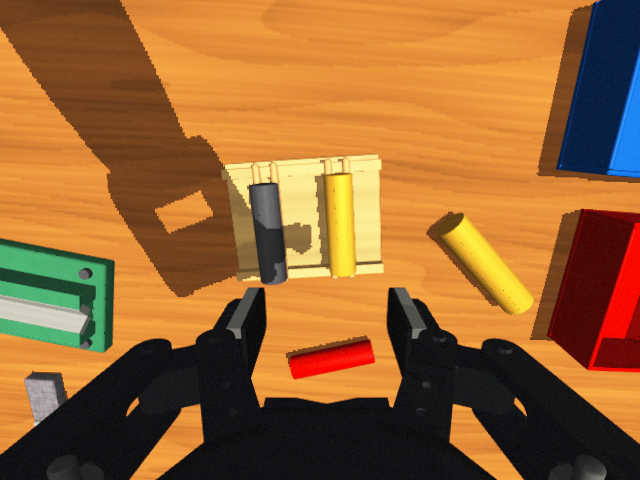

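The wrist now looks down on the rack: brass bar (341,225), ends (339,175)/(344,276). Steel bar (268,232), larger brass (485,262), red bar (331,358).

```bash
cat >> h.py <<'E'
def barline(im,lo,hi,box):
    x,y,W,H=box;h=cv2.cvtColor(im,cv2.COLOR_BGR2HSV)[y:y+H,x:x+W]
    m=cv2.inRange(h,lo,hi);n,l,st,c=cv2.connectedComponentsWithStats(m)
    k=1+np.argmax(st[1:,4]);p=np.argwhere(l==k)[:,::-1].astype(np.float32)
    r=cv2.minAreaRect(p);b=cv2.boxPoints(r)+[x,y]
    o=np.argsort(np.linalg.norm(b-b[0],axis=1))
    return (b[0]+b[o[1]])/2,(b[o[2]]+b[o[3]])/2,r[1]
E
python3 - <<'E'
from h import *
w,dw=load('w1');d,dd=load('d0');s,ds=load('s1')
B=((20,130,120),(33,255,255))
bw=barline(w,*B,(322,168,38,115)); bd=barline(d,(20,70,60),(33,255,255),(240,208,60,24))
h=cv2.cvtColor(w,cv2.COLOR_BGR2HSV);print(h[225,341],h[225,370],h[190,240])
print('w',bw,'d',bd)
for z in(.034,.04,.046):print(z,[onz(dw,p,z).round(4).tolist() for p in bw[:2]],[onz(dd,p,z).round(4).tolist() for p in bd[:2]])
mw=(bw[0]+bw[1])/2;md=(bd[0]+bd[1])/2
print('tri mid',tri((dw,mw),(dd,md)))
# proj check in scene
print('scene px of mid',proj(ds,onz(dw,mw,.04)))
for n,uv in(('rack corners',(224,165)),('',(380,156)),('',(383,272)),('',(239,280))):print(n,onz(dw,uv,.02).round(4))
E
```

```text
[ 28 184 254] [ 25 104 253] [ 25 108 252]
w (array([338.15803742, 168.69947815]), array([345.10725594, 276.41243744]), (107.9368896484375, 29.712419509887695)) d (array([250.04616451, 221.36923027]), array([291.40000534, 216.20000076]), (8.930500030517578, 41.67566680908203))
0.034 [[0.3961, 0.325, 0.034], [0.5071, 0.3409, 0.034]] [[0.3994, 0.3432, 0.034], [0.4986, 0.3541, 0.034]]
0.04 [[0.3957, 0.3247, 0.04], [0.5047, 0.3403, 0.04]] [[0.3996, 0.3333, 0.04], [0.4978, 0.3441, 0.04]]
0.046 [[0.3953, 0.3245, 0.046], [0.5023, 0.3398, 0.046]] [[0.3998, 0.3234, 0.046], [0.4969, 0.3341, 0.046]]
tri mid [0.4475113  0.33201218 0.0438778 ]
scene px of mid [311.58664272 201.19111259]
rack corners [0.4008 0.2101 0.02  ]
 [0.3816 0.3663 0.02  ]
 [0.5046 0.3832 0.02  ]
 [0.5249 0.2251 0.02  ]
```

```bash
python3 - <<'E'
from h import *
w,dw=load('w1');d,dd=load('d0');s,ds=load('s1')
bw=barline(w,(20,155,100),(33,255,255),(315,165,50,120)); bs=barline(s,(20,150,80),(33,255,255),(280,185,70,30))
print(bw,bs)
P=[onz(dw,p,.045) for p in bw[:2]];print(P,np.degrees(np.arctan2(*(P[1]-P[0])[1::-1])))
mw=(bw[0]+bw[1])/2
print([onz(dw,mw,z).round(4) for z in(.04,.05)])
bd=barline(d,(20,70,60),(33,255,255),(240,208,60,24));md=(bd[0]+bd[1])/2
print(tri((dw,mw),(dd,md)),tri((dw,mw),(ds,(bs[0]+bs[1])/2)))
E
```

```text
(array([338.02300978, 174.45453644]), array([343.17181396, 276.14320374]), (101.81893920898438, 26.8516788482666)) (array([291.86538506, 194.67307663]), array([332.44230652, 202.78846121]), (41.3805046081543, 6.0796003341674805))
[array([0.40072133, 0.32482489, 0.045     ]), array([0.50255227, 0.33791086, 0.045     ])] 7.322767147619732
[array([0.4507, 0.3314, 0.04  ]), array([0.4484, 0.3308, 0.05  ])]
[0.44875597 0.33099867 0.04487286] [0.44929165 0.33123037 0.04802523]
```

Emit:
apply_moves(
  moves=[
    [[-0.0075, 0.014, 0, 0, -0.9, -3.7, -0.3], [0, 0, 0.03, 0, 0, 0, -0.3], [0, 0, 0.03, 0, 0, 0, -0.3], [0, 0, 0.03, 0, 0, 0, -0.3], [0, 0, 0.015, 0, 0, 0, -0.3], [0, 0, 0, 0, 0, 0, -0.3]],
  ],
)

```text
time: 2.85
eef_pos: [0.4516, 0.3318, 0.0759]
tcp_rot: [-0.054, 0.999, -0.0, 0.002]
contact_force: [0.2, 0.4, 0.4]
opening: 0.655
```

```bash
cat > st.py <<'E'
from h import *
st=ctrl.get_state();print(st['time'],st['eef_pos'].round(4),R.from_quat(st['tcp_rot']).as_matrix().round(3).tolist(),st['opening'].round(3) if hasattr(st['opening'],'round') else st['opening'],st['qpos'].round(2),st['contact_force'].round(1))
E
python3 st.py
```

```text
2.85 [0.4516 0.3318 0.0759] [[-0.994, -0.108, 0.005], [-0.108, 0.994, 0.0], [-0.005, -0.0, -1.0]] 0.6545784138535997 [ 0.45  0.16  1.95 -0.    1.02 -1.22] [0.2 0.4 0.4]
```

Emit:
apply_moves(
  moves=[
    [[0.001, 0, 0.02, 0, 0, -0.9, -0.3], [0, 0, 0.015, 0, 0, 0, -0.3], [0, 0, 0.007, 0, 0, 0, -0.3], [0, 0, 0, 0, 0, 0, -0.3]],
  ],
)

```text
time: 3.25
eef_pos: [0.4526, 0.3327, 0.035]
tcp_rot: [-0.059, 0.998, 0.001, 0.004]
contact_force: [0.2, -0.4, -0.2]
opening: 0.646
```

```bash
python3 st.py; python3 -c "
from h import *
w=shot('wrist','w2');cv2.imwrite('pics/w2c.png',w[150:480,100:540,::-1])"
```

```text
3.25 [0.4526 0.3327 0.035 ] [[-0.993, -0.117, 0.008], [-0.117, 0.993, 0.002], [-0.008, 0.001, -1.0]] 0.6464463464958454 [ 0.45  0.22  1.97 -0.    0.94 -1.23] [ 0.2 -0.4 -0.2]
```

View pics/w2c.png

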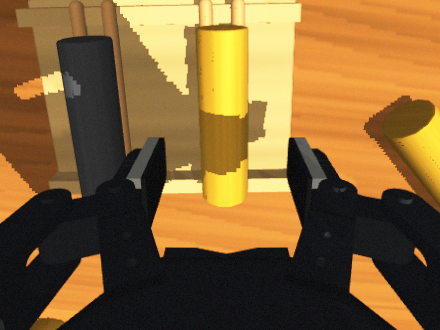

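```bash
python3 - <<'E'
from h import *
w,d=load('w2');st=ctrl.get_state()
print('tcp px',proj(d,st['eef_pos'])-[100,150],'bar ends px',[(proj(d,p)-[100,150]).round(0) for p in((.4007,.325,.04),(.5025,.338,.04),(.4507,.3314,.04))])
for uv in((202,27),(247,27),(203,197),(246,197)):print(onz(d,(uv[0]+100,uv[1]+150),.047).round(4))
print(d['T'][:3,3])
E
```

```text
tcp px [226.29627537 119.22655106] bar ends px [array([223.,  27.]), array([225., 198.]), array([224., 118.])]
[0.4009 0.3147 0.047 ]
[0.3983 0.3369 0.047 ]
[0.4987 0.3245 0.047 ]
[0.4958 0.3495 0.047 ]
[0.38084187 0.3241868  0.21627326]
```

Crop: the fingers straddle the brass bar evenly (pads at columns 165 and 288, bar at 225), and the TCP projects onto its middle. Closing.

Emit:
apply_moves(
  moves=[
    [[-0.001, 0, 0.001, 0, 0, 0, 1], [0, 0, 0, 0, 0, 0, 1], [0, 0, 0, 0, 0, 0, 1], [0, 0, 0, 0, 0, 0, 1], [0, 0, 0, 0, 0, 0, 1], [0, 0, 0, 0, 0, 0, 1], [0, 0, 0, 0, 0, 0, 1]],
  ],
  force=50,
)

```text
time: 4.0
eef_pos: [0.4569, 0.3344, 0.0387]
tcp_rot: [-0.058, 0.998, 0.002, 0.008]
contact_force: [-0.4, -0.8, -0.2]
opening: 0.003
```

Emit:
apply_moves(
  moves=[
    [[0, 0, -0.02, 0, 0, 0, 1], [0, 0, -0.03, 0, 0, 0, 1], [0, 0, -0.03, 0, 0, 0, 1], [0, 0, -0.03, 0, 0, 0, 1], [0, 0, 0, 0, 0, 0, 1]],
  ],
)

```text
time: 4.5
eef_pos: [0.4537, 0.333, 0.1504]
tcp_rot: [-0.058, 0.998, 0.001, 0.006]
contact_force: [-0.5, 0.5, 1.2]
opening: 0.003
```

```bash
python3 st.py; python3 -c "
from h import *
shot('wrist','w3')"
```

```text
4.5 [0.4537 0.333  0.1504] [[-0.993, -0.116, 0.011], [-0.116, 0.993, 0.003], [-0.011, 0.002, -1.0]] 0.002707085870417428 [ 0.45  0.07  1.9  -0.    1.16 -1.23] [-0.5  0.5  1.2]
```

The fingers shut fully, so the grasp was missed: the tips, which stand back when open, slid off over the top. I'll look again.

```bash
python3 - <<'E'
from h import *
w,d=load('w3')
bw=barline(w,(20,155,100),(33,255,255),(280,120,110,200));print(bw)
P=[onz(d,p,.047) for p in bw[:2]];print(P,np.degrees(np.arctan2(*(P[1]-P[0])[1::-1])),onz(d,(bw[0]+bw[1])/2,.04))
E
```

```text
(array([324.5, 160. ]), array([324.5, 275. ]), (115.0, 29.0))
[array([0.39995442, 0.32585577, 0.047     ]), array([0.50191787, 0.33742963, 0.047     ])] 6.475918286542216 [0.44999815 0.3315222  0.04      ]
```

View pics/w3.png

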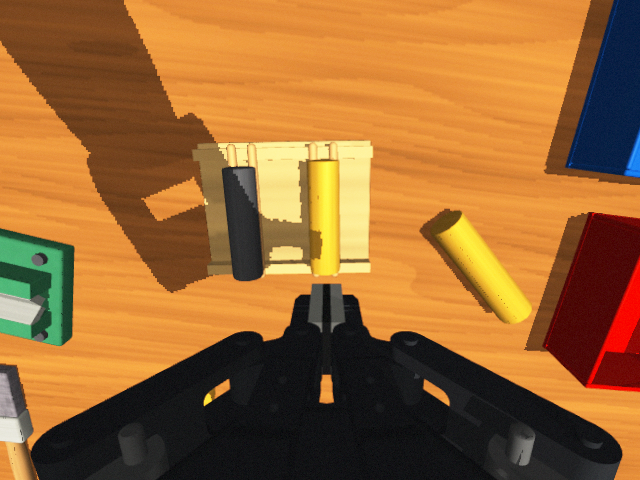

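The bar (324,218) is undisturbed in the rack, and the shut fingertips show at (325,288).

```bash
python3 - <<'E'
from h import *
w,d=load('w3');st=ctrl.get_state();p=st['eef_pos'];M=R.from_quat(st['tcp_rot']).as_matrix()
for b in(-.02,-.01,0,.01):
  for x in(-.011,0,.011):print(b,x,proj(d,p+M@[x,0,b]).round(0))
E
```

```text
-0.02 -0.011 [325. 296.]
-0.02 0 [325. 278.]
-0.02 0.011 [325. 258.]
-0.01 -0.011 [325. 289.]
-0.01 0 [325. 270.]
-0.01 0.011 [325. 252.]
0 -0.011 [325. 281.]
0 0 [325. 264.]
0 0.011 [325. 246.]
0.01 -0.011 [325. 275.]
0.01 0 [325. 258.]
0.01 0.011 [325. 241.]
```

```bash
python3 - <<'E'
from h import *
st=ctrl.get_state();p=st['eef_pos'];M=R.from_quat(st['tcp_rot']).as_matrix()
o=[]
for n in('scene','side'):
    f=n+'4';shot(n,f);im,d=load(f);q=proj(d,p);print(n,q,proj(d,p+M@[0,0,-.019]),proj(d,p+M@[0,0,-.073]))
    x,y=(q-[50,60]).astype(int);print(x,y);c=cv2.resize(im[y:y+100,x:x+100],(400,400),interpolation=cv2.INTER_CUBIC)
    cv2.circle(c,tuple(int(v) for v in (q-[x,y]+.5)*4),4,(255,0,255),1);o.append(c)
cv2.imwrite('pics/c4.png',np.hstack(o))
E
```

```text
scene [312.88205168 162.11650105] [312.73260947 154.60830519] [312.28831438 132.30466267]
262 102
side [270.32448484 178.54013451] [269.82668577 170.70362033] [268.34780871 147.47539984]
220 118
```

View pics/c4.png

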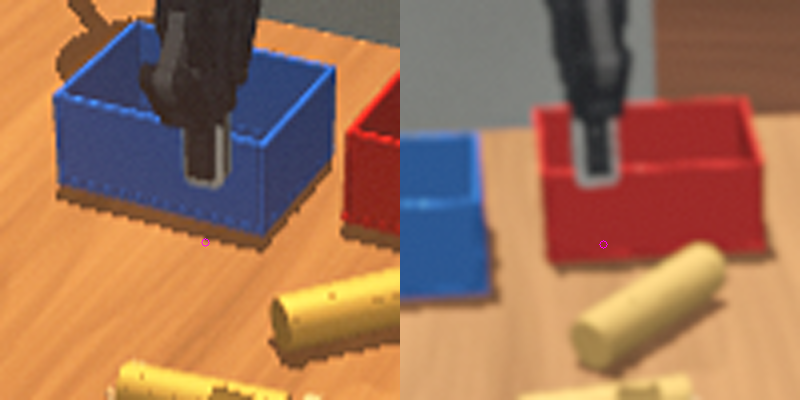

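The shut fingertips appear about 36 mm short of the reported TCP in both views. I'll triangulate them.

```bash
python3 - <<'E'
from h import *
_,a=load('scene4');_,b=load('side4');_,w=load('w3')
st=ctrl.get_state();p=st['eef_pos'];M=R.from_quat(st['tcp_rot']).as_matrix()
for X in(tri((a,(313.,147.5)),(b,(269,164)))
 ,tri((a,(313.,147.5)),(b,(269,164)),(w,(325,300)))):print(X,M.T@(X-p),proj(w,X),proj(a,X),proj(b,X))
i,_=load('scene0') if 0 else load('s0')
_,s=load('s0');_,d=load('d0');print('start tcp',proj(s,(.6744,0,.1915)),proj(d,(.6744,0,.1915)))
_,w=load('w3')
q=st['qpos'];print(q)
for b in(-.03,-.036,-.042):
  print([proj(w,p+M@[x,0,b]).round(0) for x in(-.011,0,.011)])
E
```

```text
[0.45115626 0.33614773 0.18145515] [-0.00153301  0.00469179 -0.03735609] [333.02296032 287.70924556] [313.03209058 147.72179946] [268.90962907 163.79821476]
[0.45341025 0.33211646 0.18456643] [-0.00330811  0.00042169 -0.04045881] [324.28107576 293.87466562] [313.12852975 147.58843061] [269.98135085 163.19441953]
start tcp [346.12311423 277.49989716] [417.3344412  236.63554381]
[ 0.45377873  0.07745629  1.90870684 -0.00201059  1.15516556 -1.23216799]
[array([324., 298.]), array([323., 279.]), array([323., 258.])]
[array([323., 304.]), array([323., 284.]), array([323., 263.])]
[array([323., 310.]), array([323., 289.]), array([323., 267.])]
```

Emit:
apply_moves(
  moves=[
    [[0.022, 0.046, 0, 0, 0, 0, 1], [0.022, 0.047, 0, 0, 0, 0, 1], [0, 0, 0.04, 0, 0, 0, 1], [0, 0, 0.04, 0, 0, 0, 1], [0, 0, 0.04, 0, 0, 0, 1], [0, 0, 0.03, 0, 0, 0, 1], [0, 0, 0.01, 0, 0, 0, 1], [0, 0, 0, 0, 0, 0, 1]],
  ],
)

```text
time: 5.45
eef_pos: [0.386, 0.4142, -0.0351]
tcp_rot: [-0.057, 0.998, -0.007, -0.008]
contact_force: [0.6, 0.1, -0.1]
opening: -0.003
```

Emit:
apply_moves(
  moves=[
    [[0, 0, 0.002, 0, 0, 0, 1], [0, 0, 0, 0, 0, 0, 1]],
  ],
)

```text
time: 5.65
eef_pos: [0.3864, 0.4143, -0.0365]
tcp_rot: [-0.057, 0.998, -0.006, -0.008]
contact_force: [0.0, -0.3, 0.3]
opening: 0.0
```

Emit:
apply_moves(
  moves=[
    [[0, 0, 0.002, 0, 0, 0, 1], [0, 0, 0, 0, 0, 0, 1]],
  ],
)

```text
time: 5.85
eef_pos: [0.3885, 0.4158, -0.0357]
tcp_rot: [-0.057, 0.998, -0.005, -0.006]
contact_force: [0.1, -0.1, -0.1]
opening: -0.002
```

Emit:
apply_moves(
  moves=[
    [[0, 0, 0.002, 0, 0, 0, 1]],
  ],
)

```text
time: 5.95
eef_pos: [0.3897, 0.4166, -0.0362]
tcp_rot: [-0.057, 0.998, -0.004, -0.004]
contact_force: [0.1, 1.2, -0.4]
opening: -0.002
```

```bash
python3 st.py; sleep 0; python3 -c "
from h import *
st=ctrl.get_state();print(st['dq'].round(4),st['joint_efforts'].round(2))
shot('side','d5');st=ctrl.get_state();print(st['eef_pos'],st['qpos'])
i,d=load('d5');q=proj(d,st['eef_pos']+[0,0,.038]);x,y=(q-[50,60]).astype(int)
c=cv2.resize(i[y:y+100,x:x+100],(400,400),interpolation=cv2.INTER_CUBIC);cv2.circle(c,tuple(int(v) for v in (q-[x,y]+.5)*4),4,(255,0,255),1);cv2.imwrite('pics/c5.png',c)"
```

```text
5.95 [ 0.3897  0.4166 -0.0362] [[-0.993, -0.114, -0.008], [-0.114, 0.993, -0.008], [0.009, -0.007, -1.0]] -0.0024349167728287377 [ 0.64  0.36  1.95 -0.    0.84 -1.04] [ 0.1  1.2 -0.4]
[-0.0019  0.0263 -0.0022 -0.0016 -0.0372  0.0012] [  0.04 -36.07 -21.7   -0.     0.07  -0.  ]
[ 0.38937433  0.41635308 -0.036706  ] [ 0.64182582  0.36385839  1.95131092 -0.00234239  0.83905178 -1.04154376]
```

View pics/c5.png

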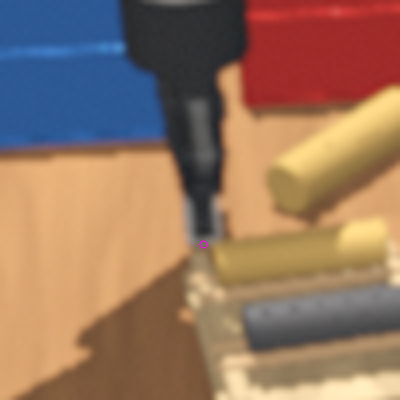

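The circle (TCP minus 38 mm along the tool) falls exactly on the fingertip. Now a slightly longer step to feel the bench.

Emit:
apply_moves(
  moves=[
    [[0, 0, 0.004, 0, 0, 0, 1]],
  ],
)

```text
time: 6.1
eef_pos: [0.3898, 0.4167, -0.0387]
tcp_rot: [-0.057, 0.998, -0.004, -0.005]
contact_force: [-7.1, -6.5, 28.6]
opening: -0.002
```

Emit:
apply_moves(
  moves=[
    [[0, 0, 0.004, 0, 0, 0, 1]],
  ],
)

```text
time: 6.2
eef_pos: [0.3897, 0.4167, -0.0388]
tcp_rot: [-0.057, 0.998, -0.006, -0.007]
contact_force: [-11.5, -10.1, 34.4]
opening: 0.001
```

Emit:
apply_moves(
  moves=[
    [[0, 0, -0.03, 0, 0, 0, 1], [0, 0, -0.04, 0, 0, 0, -0.3], [0, 0, -0.04, 0, 0, 0, -0.3], [-0.025, -0.045, 0, 0, 0, 0, -0.3], [-0.025, -0.045, 0, 0, 0, 0, -0.3], [0, 0, 0, 0, 0, 0, -0.3], [0, 0, 0, 0, 0, 0, -0.3]],
  ],
)

```text
time: 6.9
eef_pos: [0.4534, 0.3349, 0.079]
tcp_rot: [-0.059, 0.998, -0.005, -0.004]
contact_force: [1.0, 0.6, -0.3]
opening: 0.654
```

```bash
python3 st.py
```

```text
6.9 [0.4534 0.3349 0.079 ] [[-0.993, -0.118, -0.007], [-0.118, 0.993, -0.01], [0.008, -0.01, -1.0]] 0.6543567585620822 [ 0.46  0.17  1.93 -0.01  1.05 -1.23] [ 1.   0.6 -0.3]
```

Emit:
apply_moves(
  moves=[
    [[0.004, -0.003, 0.01, -0.6, -0.5, 0, -0.3], [0, 0, 0.025, 0, 0, 0, -0.3], [0, 0, 0.02, 0, 0, 0, -0.3], [0, 0, 0.01, 0, 0, 0, -0.3], [0, 0, 0, 0, 0, 0, -0.3]],
  ],
)

```text
time: 7.4
eef_pos: [0.4473, 0.3347, 0.0116]
tcp_rot: [-0.061, 0.998, 0.001, 0.0]
contact_force: [-0.5, -0.9, 0.5]
opening: 0.649
```

```bash
python3 st.py
```

```text
7.4 [0.4473 0.3347 0.0116] [[-0.993, -0.121, 0.001], [-0.121, 0.993, 0.002], [-0.001, 0.002, -1.0]] 0.6488760796343473 [ 0.46  0.25  1.98  0.    0.9  -1.23] [-0.5 -0.9  0.5]
```

Emit:
apply_moves(
  moves=[
    [[-0.002, -0.0035, 0.008, 0, 0, 0, -0.3], [0, 0, 0.009, 0, 0, 0, -0.3], [0, 0, 0.001, 0, 0, 0, -0.3]],
  ],
)

```text
time: 7.7
eef_pos: [0.4502, 0.3329, -0.0063]
tcp_rot: [-0.062, 0.998, 0.002, 0.001]
contact_force: [0.3, -0.1, -0.6]
opening: 0.651
```

Emit:
apply_moves(
  moves=[
    [[0, -0.001, 0.0015, 0, 0, 0, 1], [0, 0, 0.001, 0, 0, 0, 1], [0, 0, 0.001, 0, 0, 0, 1], [0, 0, 0, 0, 0, 0, 1], [0, 0, 0, 0, 0, 0, 1]],
  ],
  force=50,
)

```text
time: 8.2
eef_pos: [0.451, 0.3307, -0.008]
tcp_rot: [-0.062, 0.998, 0.0, 0.001]
contact_force: [0.4, 0.6, -2.0]
opening: 0.306
```

Gripped: opening 26 mm on the 28 mm bar. Lifting.

Emit:
apply_moves(
  moves=[
    [[0, 0, -0.01, 0, 0, 0, 1], [0, 0, -0.02, 0, 0, 0, 1], [0, 0, -0.03, 0, 0, 0, 1], [0, 0, -0.03, 0, 0, 0, 1], [0, 0, -0.03, 0, 0, 0, 1], [0, 0, -0.01, 0, 0, 0, 1], [0, 0, 0, 0, 0, 0, 1]],
  ],
)

```text
time: 8.9
eef_pos: [0.4458, 0.3282, 0.1222]
tcp_rot: [-0.062, 0.998, -0.002, -0.005]
contact_force: [-0.7, 0.1, -4.2]
opening: 0.309
```

Emit:
apply_moves(
  moves=[
    [[0, -0.03, 0, 0, 0, 4, 1], [0, -0.03, 0, 0, 0, 8, 1], [0, -0.03, 0, 0, 0, 8, 1], [0, -0.03, 0, 0, 0, 8, 1], [0, -0.03, 0, 0, 0, 8, 1], [0, 0, 0, 0, 0, 8, 1], [0, 0, 0, 0, 0, 8, 1], [0, 0, 0, 0, 0, 8, 1], [0, 0, 0, 0, 0, 8, 1], [0, 0, 0, 0, 0, 8, 1], [0, 0, 0, 0, 0, 8, 1], [0, 0, 0, 0, 0, 4, 1]],
  ],
)

```text
time: 10.1
eef_pos: [0.4127, 0.1719, 0.098]
tcp_rot: [0.673, 0.739, -0.021, -0.013]
contact_force: [0.5, -0.4, -4.6]
opening: 0.308
```

```bash
python3 st.py
```

```text
10.1 [0.4127 0.1719 0.098 ] [[-0.094, 0.994, -0.048], [0.996, 0.094, -0.013], [-0.008, -0.049, -0.999]] 0.3080078197065389 [ 0.17 -0.09  2.17 -0.01  1.11  0.08] [ 0.5 -0.4 -4.6]
```

Emit:
apply_moves(
  moves=[
    [[0, 0, -0.01, -2.8, 0.5, 0, 1], [-0.03, 0.024, 0, 0, 0, 0, 1], [-0.03, 0.024, 0, 0, 0, 0, 1], [-0.03, 0.024, 0, 0, 0, 0, 1], [-0.03, 0.024, 0, 0, 0, 0, 1], [-0.02, 0.014, 0, 0, 0, 6, 1], [-0.02, 0.014, 0, 0, 0, 6, 1], [0, 0, 0, 0, 0, 1, 1], [0, 0, 0, 0, 0, 0, 1]],
  ],
)

```text
time: 11.0
eef_pos: [0.5397, 0.0174, 0.0855]
tcp_rot: [0.755, 0.655, -0.011, -0.011]
contact_force: [0.6, -0.3, -4.6]
opening: 0.303
```

```bash
python3 st.py; python3 -c "
from h import *
shot('wrist','w6')"
```

```text
11.0 [0.5397 0.0174 0.0855] [[0.141, 0.99, -0.032], [0.99, -0.141, 0.003], [-0.002, -0.032, -0.999]] 0.3025951846793164 [-0.15  0.13  1.97 -0.    1.07 -0.01] [ 0.6 -0.3 -4.6]
```

View pics/w6.png

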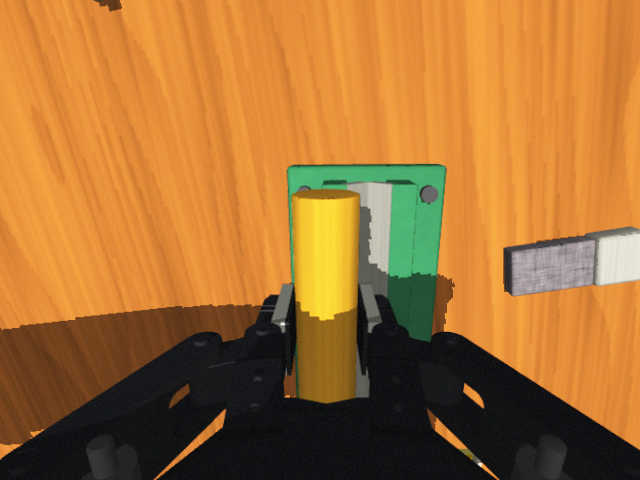

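Wrist view: the bar is held level at (327,290), and the cradle's open end lies at the right behind it: plate corners (289,167) and (445,167), V end (348–391,184).

```bash
python3 - <<'E'
from h import *
w,d=load('w6');h=cv2.cvtColor(w,cv2.COLOR_BGR2HSV)
for r in(192,205,220,235,250):
    print(r,[(c,*h[r,c]) for c in range(366,440,6)] if r==205 else '')
    g=np.array([(55<h[r,c,0]<95) and h[r,c,1]>110 for c in range(640)])
    e=[c for c in range(362,450) if g[c]!=g[c-1]];print(e,[onz(d,(c-.5,r),.0475)[:2].round(4).tolist() for c in e])
print('plate',[onz(d,u,.02).round(4).tolist() for u in((289,167),(445,167))])
E
```

```text
192 
[392, 420, 438, 444] [[0.5877, 0.0516], [0.6057, 0.0491], [0.6172, 0.0475], [0.6211, 0.047]]
205 [(366, np.uint8(24), np.uint8(23), np.uint8(179)), (372, np.uint8(32), np.uint8(22), np.uint8(194)), (378, np.uint8(28), np.uint8(22), np.uint8(200)), (384, np.uint8(28), np.uint8(18), np.uint8(194)), (390, np.uint8(41), np.uint8(20), np.uint8(180)), (396, np.uint8(72), np.uint8(149), np.uint8(187)), (402, np.uint8(71), np.uint8(143), np.uint8(187)), (408, np.uint8(71), np.uint8(145), np.uint8(185)), (414, np.uint8(72), np.uint8(147), np.uint8(180)), (420, np.uint8(72), np.uint8(151), np.uint8(172)), (426, np.uint8(73), np.uint8(148), np.uint8(174)), (432, np.uint8(72), np.uint8(147), np.uint8(174)), (438, np.uint8(71), np.uint8(144), np.uint8(174))]
[392, 443] [[0.587, 0.043], [0.62, 0.0385]]
220 
[391, 442] [[0.5854, 0.033], [0.6189, 0.0285]]
235 
[391, 440] [[0.5845, 0.0227], [0.6171, 0.0183]]
250 
[390, 439] [[0.5829, 0.0121], [0.6159, 0.0077]]
plate [[0.52, 0.0751, 0.02], [0.631, 0.0596, 0.02]]
```

Emit:
apply_moves(
  moves=[
    [[-0.006, 0.01, 0, -1.8, 0, 0, 1], [-0.006, 0.01, 0, 0, 0, 0, 1], [-0.005, 0.009, 0, 0, 0, 0, 1], [0, 0, 0.015, 0, 0, 0, 1], [0, 0, 0.015, 0, 0, 0, 1], [0, 0, 0.01, 0, 0, 0, 1], [0, 0, 0, 0, 0, 0, 1]],
  ],
)

```text
time: 11.75
eef_pos: [0.5623, -0.0002, 0.0378]
tcp_rot: [0.753, 0.658, -0.003, -0.003]
contact_force: [-0.6, 0.8, -4.2]
opening: 0.302
```

```bash
python3 st.py
```

```text
11.75 [ 5.623e-01 -2.000e-04  3.780e-02] [[0.133, 0.991, -0.009], [0.991, -0.133, 0.0], [-0.001, -0.009, -1.0]] 0.30229708941798483 [-0.18  0.23  1.96 -0.    0.97 -0.05] [-0.6  0.8 -4.2]
```

Emit:
apply_moves(
  moves=[
    [[-0.002, 0.004, 0, -0.5, 0, 0, 1], [0, 0.001, 0.01, 0, 0, 0, 1], [0, 0, 0.01, 0, 0, 0, 1], [0, 0, 0.005, 0, 0, 0, 1]],
  ],
)

```text
time: 12.15
eef_pos: [0.5679, -0.0028, 0.0114]
tcp_rot: [0.753, 0.659, 0.0, 0.001]
contact_force: [-0.4, 0.8, -4.7]
opening: 0.306
```

Emit:
apply_moves(
  moves=[
    [[0, -0.001, 0.003, 0, 0, 0, 1], [0, 0, 0.002, 0, 0, 0, 1]],
  ],
)

```text
time: 12.35
eef_pos: [0.5671, -0.0028, 0.0087]
tcp_rot: [0.752, 0.659, -0.001, -0.0]
contact_force: [-9.3, 2.5, 15.8]
opening: 0.306
```

Emit:
apply_moves(
  moves=[
    [[0, 0, 0.002, 0, 0, 0, 1]],
  ],
)

```text
time: 12.45
eef_pos: [0.567, -0.0027, 0.0087]
tcp_rot: [0.752, 0.659, -0.001, -0.001]
contact_force: [-6.0, 0.9, 6.8]
opening: 0.305
```

Emit:
apply_moves(
  moves=[
    [[0, -0.0025, 0.001, 0, 0, 0, 1]],
  ],
)

```text
time: 12.55
eef_pos: [0.5659, -0.0027, 0.009]
tcp_rot: [0.752, 0.659, -0.0, 0.001]
contact_force: [0.3, 0.0, -4.0]
opening: 0.305
```

Emit:
apply_moves(
  moves=[
    [[0, -0.001, 0.002, 0, 0, 0, 1]],
  ],
)

```text
time: 12.65
eef_pos: [0.5658, -0.0026, 0.0086]
tcp_rot: [0.752, 0.659, 0.0, 0.001]
contact_force: [-2.2, 0.7, 9.0]
opening: 0.306
```

Emit:
apply_moves(
  moves=[
    [[0, -0.001, 0.002, 0, 0, 0, 1]],
  ],
)

```text
time: 12.75
eef_pos: [0.5658, -0.0026, 0.0087]
tcp_rot: [0.752, 0.659, 0.001, 0.002]
contact_force: [-2.8, 1.1, 7.6]
opening: 0.309
```

```bash
python3 st.py; python3 - <<'E'
from h import *
o=[]
for n,bx in(('side',(300,230,133,120)),('scene',(220,230,133,120))):
    shot(n,n+'7');im,d=load(n+'7');x,y,W,H=bx;o.append(cv2.resize(im[y:y+H,x:x+W],(400,360),interpolation=cv2.INTER_CUBIC))
cv2.imwrite('pics/c7.png',np.hstack(o))
E
```

```text
12.75 [ 0.5658 -0.0026  0.0087] [[0.132, 0.991, 0.003], [0.991, -0.132, -0.002], [-0.002, 0.003, -1.0]] 0.30851448518190716 [-0.18  0.27  1.97 -0.    0.9  -0.05] [-2.8  1.1  7.6]
```

Emit:
apply_moves(
  moves=[
    [[0, 0, -0.001, 0, 0, 0, 0.1], [0, 0, 0, 0, 0, 0, -0.05], [0, 0, 0, 0, 0, 0, -0.1], [0, 0, 0, 0, 0, 0, -0.1], [0, 0, 0, 0, 0, 0, -0.1]],
  ],
)

```text
time: 13.35
eef_pos: [0.5682, -0.0031, 0.0113]
tcp_rot: [0.752, 0.659, 0.002, 0.004]
contact_force: [-0.1, -0.3, -0.2]
opening: 0.552
```

Emit:
apply_moves(
  moves=[
    [[0, 0, -0.01, 0, 0, 0, -0.1], [0, 0, -0.03, 0, 0, 0, -0.1], [0, 0, -0.03, 0, 0, 0, -0.1], [0, 0, -0.03, 0, 0, 0, -0.1], [0, 0, 0, 0, 0, 0, 1]],
  ],
)

```text
time: 13.85
eef_pos: [0.5663, -0.0026, 0.1153]
tcp_rot: [0.752, 0.659, 0.001, 0.003]
contact_force: [-0.3, 0.2, 0.8]
opening: 0.395
```

```bash
python3 st.py; python3 - <<'E'
from h import *
shot('wrist','w8');w,d=load('w8')
b=barline(w,(20,150,60),(33,255,255),(230,90,230,250));print(b)
for z in(.054,.06):print([onz(d,p,z).round(4).tolist() for p in b[:2]])
shot('side','d8');i,dd=load('d8');c=barline(i,(20,90,60),(33,255,255),(310,260,90,45));print(c)
E
```

```text
13.85 [ 0.5663 -0.0026  0.1153] [[0.132, 0.991, 0.006], [0.991, -0.132, -0.002], [-0.001, 0.006, -1.0]] 0.39535022426084426 [-0.18  0.12  1.92 -0.    1.1  -0.05] [-0.3  0.2  0.8]
(array([323.5, 169. ]), array([323.5, 276. ]), (107.0, 37.0))
[[0.5732, 0.0502, 0.054], [0.5621, -0.0309, 0.054]]
[[0.5733, 0.0507, 0.06], [0.5624, -0.0284, 0.06]]
(array([347., 282.]), array([347., 304.]), (22.0, 14.0))
```

The bar now lies in the groove: ends ≈(0.5733,0.0505) at the rear and aligned at 7.8°, released. Now I shut the fingers, move behind it and tilt 40°.

Emit:
apply_moves(
  moves=[
    [[0.03, 0, -0.01, 0, 0, 0, 1], [0.03, 0, -0.01, 0, 0, 0, 1], [0, 0, 0, 0, -8, 0, 1], [0, 0, 0, 0, -8, 0, 1], [0, 0, 0, 0, -8, 0, 1], [0, 0, 0, 0, -8, 0, 1], [0, 0, 0, 0, -8, 0, 1], [0, 0, 0, 0, 0, 0, 1]],
  ],
)

```text
time: 14.75
eef_pos: [0.5637, 0.0572, 0.1181]
tcp_rot: [0.701, 0.617, -0.276, 0.228]
contact_force: [-0.4, 0.3, -0.4]
opening: -0.0
```

```bash
cat >> h.py <<'E'
G=np.array([-.134,-.991,0]);G/=np.linalg.norm(G);Lg=np.array([-G[1],G[0],0]);O=np.array([.556,-.0805,.054])
def tip():
    st=ctrl.get_state();M=R.from_quat(st['tcp_rot']).as_matrix();t=st['eef_pos']-.0385*M[:,2]
    c=t-.011*M[:,0]
    f=lambda p:((p-O)@np.array([G,Lg,[0,0,1]]).T*1000).round(1)
    print('t',round(st['time'],2),'tip(s,l,z rel axis)',f(t),'front corner',f(c),'tilt',np.degrees(np.arctan2(M[:,2]@G,-M[2,2])).round(1),'roll',np.degrees(np.arcsin(M[2,1])).round(1),'yaw y',np.degrees(np.arctan2(M[1,1],M[0,1])).round(1),'F(g,l,z)',(np.array([G,Lg,[0,0,1]])@st['contact_force']).round(1),'op',round(st['opening'],3),'q',st['qpos'].round(2))
E
python3 -c "from h import *;tip()"
```

```text
t 14.75 tip(s,l,z rel axis) [-163.3  -10.2   92.7] front corner [-155.1  -10.   100.1] tilt 41.9 roll -1.2 yaw y -7.8 F(g,l,z) [-0.2 -0.4 -0.4] op -0.0 q [ 0.24  0.37  1.76 -0.68  1.39  0.62]
```

Emit:
apply_moves(
  moves=[
    [[0.0125, 0.0028, 0.014, 0, 0, 0, 1], [0.0125, 0.0028, 0.014, 0, 0, 0, 1], [0.0125, 0.0028, 0.014, 0, 0, 0, 1], [0.0125, 0.0028, 0.014, 0, 0, 0, 1], [0, 0, 0, 0, 0, 0, 1]],
  ],
)

```text
time: 15.25
eef_pos: [0.5705, 0.0538, 0.0347]
tcp_rot: [0.701, 0.618, -0.277, 0.223]
contact_force: [-0.3, 0.2, -0.6]
opening: 0.002
```

```bash
python3 -c "from h import *;tip()"
```

```text
t 15.25 tip(s,l,z rel axis) [-160.6   -2.7    9.5] front corner [-152.4   -2.5   16.8] tilt 41.6 roll -1.7 yaw y -7.9 F(g,l,z) [-0.1 -0.3 -0.6] op 0.002 q [ 0.23  0.5   1.76 -0.69  1.29  0.69]
```

Emit:
apply_moves(
  moves=[
    [[0.0045, 0.0025, 0.005, -2, 0, 0, 1], [0, 0, 0, 0, 0, 0, 1]],
  ],
)

```text
time: 15.45
eef_pos: [0.5724, 0.0518, 0.0275]
tcp_rot: [0.698, 0.622, -0.266, 0.235]
contact_force: [-0.7, 0.6, -0.0]
opening: -0.001
```

```bash
python3 - <<'E'
from h import *
tip();st=ctrl.get_state();M=R.from_quat(st['tcp_rot']).as_matrix();t=st['eef_pos']-.0385*M[:,2]
rear=O-.132*G; o=[]
for n in('side','scene'):
    shot(n,n+'9');im,d=load(n+'9');q=proj(d,rear);x,y=(q-[50,60]).astype(int)
    c=cv2.resize(im[y:y+120,x:x+100],(500,600),interpolation=cv2.INTER_CUBIC)[:, :400]
    for p,col in((t,(255,0,255)),(t-.011*M[:,0],(0,0,255)),(t+.011*M[:,0],(255,0,0)),(rear,(255,255,0)),(O-.032*G,(255,255,0))):
        cv2.circle(c,tuple(int(v) for v in (proj(d,p)-[x,y]+.5)*5),4,col,1)
    o.append(c)
cv2.imwrite('pics/c9.png',np.hstack(o))
E
```

```text
t 15.45 tip(s,l,z rel axis) [-158.8   -1.9    2.3] front corner [-150.6   -1.7    9.6] tilt 41.6 roll -0.2 yaw y -6.7 F(g,l,z) [-0.5 -0.7 -0. ] op -0.001 q [ 0.23  0.5   1.78 -0.72  1.25  0.71]
```

View pics/c9.png

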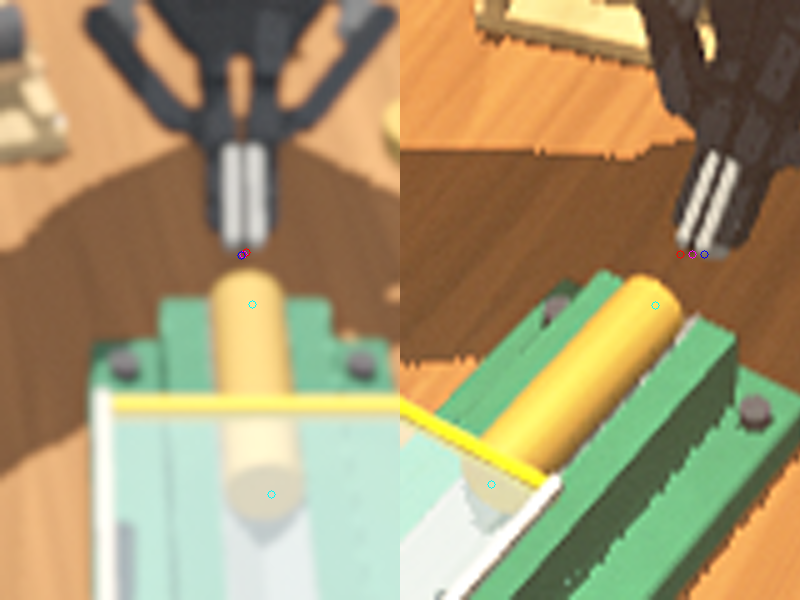

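Markers sit on the fingertips to ~2 mm. The bar is seated, its rear end at the cyan mark (252,304), and the tip is centred behind it. Starting the push.

Emit:
apply_moves(
  moves=[
    [[-0.0025, 0.0015, 0.0033, 0, 0, 0.8, 1], [-0.003, 0, 0.0027, 0, 0, 0, 1], [-0.003, 0, 0.0027, 0, 0, 0, 1], [-0.003, 0, 0.0027, 0, 0, 0, 1]],
  ],
)

```text
time: 15.95
eef_pos: [0.5761, 0.0349, 0.0317]
tcp_rot: [0.704, 0.616, -0.261, 0.239]
contact_force: [-0.5, 0.8, -0.0]
opening: -0.002
```

```bash
python3 -c "from h import *;tip()"
```

```text
t 15.95 tip(s,l,z rel axis) [-142.5    3.9    6.5] front corner [-134.2    3.8   13.8] tilt 41.4 roll 0.8 yaw y -7.4 F(g,l,z) [-0.7 -0.6 -0. ] op -0.002 q [ 0.2   0.48  1.79 -0.73  1.24  0.71]
```

Emit:
apply_moves(
  moves=[
    [[0.0065, -0.004, 0.003, 0, 0, 0, 1], [0.0005, 0, 0.0005, 0, 0, 0, 1]],
  ],
)

```text
time: 16.15
eef_pos: [0.5723, 0.0377, 0.0242]
tcp_rot: [0.705, 0.615, -0.261, 0.238]
contact_force: [-0.3, 0.5, -0.8]
opening: -0.001
```

```bash
python3 -c "from h import *;tip()"
```

```text
t 16.15 tip(s,l,z rel axis) [-144.8   -0.2   -0.9] front corner [-136.6   -0.3    6.4] tilt 41.4 roll 0.8 yaw y -7.4 F(g,l,z) [-0.5 -0.3 -0.8] op -0.001 q [ 0.21  0.49  1.79 -0.73  1.23  0.73]
```

Emit:
apply_moves(
  moves=[
    [[-0.0035, 0, 0.0005, 0, 0, 0, 1], [-0.003, 0, 0.0027, 0, 0, 0, 1], [-0.003, 0, 0.0027, 0, 0, 0, 1]],
  ],
)

```text
time: 16.45
eef_pos: [0.5708, 0.0278, 0.0256]
tcp_rot: [0.704, 0.616, -0.26, 0.238]
contact_force: [-0.6, 5.0, -0.2]
opening: -0.0
```

```bash
python3 -c "from h import *;tip()"
```

```text
t 16.45 tip(s,l,z rel axis) [-134.7   -0.4    0.5] front corner [-126.4   -0.5    7.8] tilt 41.3 roll 0.8 yaw y -7.4 F(g,l,z) [-4.9 -1.2 -0.2] op -0.0 q [ 0.19  0.48  1.81 -0.74  1.22  0.72]
```

Emit:
apply_moves(
  moves=[
    [[-0.0037, 0, 0.0019, 0, 0, 0, 1], [-0.0035, 0, 0.0025, 0, 0, 0, 1], [-0.003, 0, 0.0027, 0, 0, 0, 1], [-0.003, 0, 0.0027, 0, 0, 0, 1]],
  ],
)

```text
time: 16.85
eef_pos: [0.5685, 0.0117, 0.0258]
tcp_rot: [0.705, 0.617, -0.259, 0.237]
contact_force: [-0.6, 3.0, -1.0]
opening: -0.001
```

```bash
python3 -c "from h import *;tip()"
```

```text
t 16.85 tip(s,l,z rel axis) [-118.3   -0.6    0.8] front corner [-110.    -0.6    8. ] tilt 41.0 roll 0.9 yaw y -7.3 F(g,l,z) [-2.9 -1.  -1. ] op -0.001 q [ 0.16  0.46  1.83 -0.75  1.2   0.71]
```

Emit:
apply_moves(
  moves=[
    [[-0.0033, 0, 0.0023, 0, 0, 0, 1], [-0.0032, 0, 0.0026, 0, 0, 0, 1], [-0.0032, 0, 0.0026, 0, 0, 0, 1], [-0.0032, 0, 0.0026, 0, 0, 0, 1], [-0.0032, 0, 0.0026, 0, 0, 0, 1], [-0.0032, 0, 0.0026, 0, 0, 0, 1], [-0.0032, 0, 0.0026, 0, 0, 0, 1]],
  ],
)

```text
time: 17.55
eef_pos: [0.564, -0.0197, 0.0266]
tcp_rot: [0.705, 0.617, -0.259, 0.237]
contact_force: [-0.0, 2.1, -1.5]
opening: 0.001
```

```bash
python3 -c "from h import *;tip()"
```

```text
t 17.55 tip(s,l,z rel axis) [-86.6  -0.8   1.6] front corner [-78.3  -0.8   8.8] tilt 41.0 roll 0.8 yaw y -7.3 F(g,l,z) [-2.1 -0.3 -1.5] op 0.001 q [ 0.11  0.44  1.86 -0.77  1.17  0.68]
```

Emit:
apply_moves(
  moves=[
    [[-0.0031, 0, 0.0027, 0, 0, 0, 1], [-0.0031, 0, 0.0027, 0, 0, 0, 1], [-0.0031, 0, 0.0027, 0, 0, 0, 1], [-0.0031, 0, 0.0027, 0, 0, 0, 1], [-0.0031, 0, 0.0027, 0, 0, 0, 1], [-0.0031, 0, 0.0027, 0, 0, 0, 1], [-0.0031, 0, 0.0027, 0, 0, 0, 1], [-0.0031, 0, 0.0027, 0, 0, 0, 1], [-0.0031, 0, 0.0027, 0, 0, 0, 1], [-0.0031, 0, 0.0027, 0, 0, 0, 1]],
  ],
)

```text
time: 18.55
eef_pos: [0.5581, -0.0641, 0.0265]
tcp_rot: [0.705, 0.617, -0.259, 0.236]
contact_force: [0.3, 2.1, -1.3]
opening: 0.001
```

```bash
python3 -c "from h import *;tip()"
```

```text
t 18.55 tip(s,l,z rel axis) [-41.8  -0.7   1.5] front corner [-33.5  -0.7   8.8] tilt 41.0 roll 0.8 yaw y -7.3 F(g,l,z) [-2.1  0.  -1.3] op 0.001 q [ 0.04  0.41  1.91 -0.81  1.12  0.65]
```

Emit:
apply_moves(
  moves=[
    [[-0.0031, 0, 0.0027, 0, 0, 0, 1], [-0.0031, 0, 0.0027, 0, 0, 0, 1], [-0.0031, 0, 0.0027, 0, 0, 0, 1], [-0.0031, 0, 0.0027, 0, 0, 0, 1], [-0.0031, 0, 0.0027, 0, 0, 0, 1], [-0.0031, 0, 0.0027, 0, 0, 0, 1], [-0.002, 0, 0.0017, 0, 0, 0, 1]],
  ],
)

```text
time: 19.25
eef_pos: [0.5541, -0.0939, 0.0265]
tcp_rot: [0.705, 0.617, -0.259, 0.236]
contact_force: [0.1, 3.1, -1.5]
opening: -0.002
```

```bash
python3 -c "from h import *;tip()
shot('side','d10')"
```

```text
t 19.25 tip(s,l,z rel axis) [-11.8  -0.7   1.5] front corner [-3.5 -0.7  8.7] tilt 41.1 roll 0.8 yaw y -7.4 F(g,l,z) [-3.  -0.3 -1.5] op -0.002 q [-0.01  0.39  1.93 -0.83  1.09  0.63]
```

Emit:
apply_moves(
  moves=[
    [[-0.0015, 0, 0.0013, 0, 0, 0, 1], [-0.0015, 0, 0.0013, 0, 0, 0, 1], [-0.0015, 0, 0.0013, 0, 0, 0, 1], [-0.0015, 0, 0.0013, 0, 0, 0, 1]],
  ],
)

```text
time: 19.7
eef_pos: [0.5531, -0.1024, 0.0267]
tcp_rot: [0.705, 0.617, -0.259, 0.236]
contact_force: [-0.5, 3.1, -1.0]
opening: 0.001
```

Emit:
apply_moves(
  moves=[
    [[-0.0012, 0, 0.001, 0, 0, 0, 1], [-0.0012, 0, 0.001, 0, 0, 0, 1], [-0.0012, 0, 0.001, 0, 0, 0, 1]],
  ],
)

```text
time: 20.0
eef_pos: [0.5524, -0.1074, 0.0267]
tcp_rot: [0.705, 0.617, -0.259, 0.236]
contact_force: [0.1, 2.8, -0.9]
opening: -0.001
```

Emit:
apply_moves(
  moves=[
    [[-0.0012, 0, 0.001, 0, 0, 0, 1], [-0.0012, 0, 0.001, 0, 0, 0, 1]],
  ],
)

```text
time: 20.2
eef_pos: [0.552, -0.1105, 0.0267]
tcp_rot: [0.705, 0.617, -0.259, 0.236]
contact_force: [0.1, 3.0, -1.4]
opening: 0.003
```

```bash
python3 -c "from h import *;tip()"
```

```text
t 20.2 tip(s,l,z rel axis) [ 5.  -0.5  1.8] front corner [13.3 -0.5  9. ] tilt 41.0 roll 0.8 yaw y -7.3 F(g,l,z) [-3.  -0.3 -1.4] op 0.003 q [-0.04  0.38  1.94 -0.84  1.07  0.61]
```

Corner at 13 mm. From here, two rows at a time, ~1.2 mm each.

Emit:
apply_moves(
  moves=[
    [[-0.0009, 0, 0.0008, 0, 0, 0, 1], [-0.0009, 0, 0.0008, 0, 0, 0, 1]],
  ],
)

```text
time: 20.4
eef_pos: [0.5517, -0.1131, 0.0267]
tcp_rot: [0.705, 0.617, -0.259, 0.236]
contact_force: [0.9, 4.2, -1.6]
opening: -0.005
```

Emit:
apply_moves(
  moves=[
    [[-0.0009, 0, 0.0008, 0, 0, 0, 1], [-0.0009, 0, 0.0008, 0, 0, 0, 1]],
  ],
)

```text
time: 20.6
eef_pos: [0.5515, -0.1153, 0.0265]
tcp_rot: [0.705, 0.617, -0.258, 0.236]
contact_force: [0.7, 8.5, -0.5]
opening: -0.0
```

Emit:
apply_moves(
  moves=[
    [[-0.0009, 0, 0.0008, 0, 0, 0, 1], [-0.0009, 0, 0.0008, 0, 0, 0, 1]],
  ],
)

```text
time: 20.8
eef_pos: [0.5518, -0.1151, 0.0262]
tcp_rot: [0.706, 0.617, -0.256, 0.235]
contact_force: [-0.4, 9.5, 1.9]
opening: 0.0
```

Force rose from 3 to 9.5 N and the travel stopped (same position twice), so the bar is home. Backing off.

Emit:
apply_moves(
  moves=[
    [[0.004, 0, -0.0045, 0, 0, 0, 1], [0.011, 0, -0.012, 0, 0, 0, 1], [0.015, 0, -0.015, 0, 0, 0, 1], [0.02, 0, -0.018, 0, 0, 0, 1], [0.02, 0, -0.018, 0, 0, 0, 1], [0.01, 0, -0.03, 0, 0, 0, 1], [0, 0, -0.04, 0, 0, 0, 1], [0, 0, -0.04, 0, 0, 0, 1], [0, 0, -0.03, 0, 0, 0, 1], [0, 0, 0, 0, 0, 0, 1]],
  ],
)

```text
time: 21.8
eef_pos: [0.5763, 0.0884, 0.1386]
tcp_rot: [0.704, 0.615, -0.262, 0.239]
contact_force: [0.1, 0.4, 0.9]
opening: -0.001
```

```bash
python3 - <<'E'
from h import *
tip();o=[]
shot('side','d11');im,d=load('d11');shot('scene','s11');s,e=load('s11');i0,_=load('d0');s0,_=load('s0')
f=lambda i,x,y,w,h:cv2.resize(i[y:y+h,x:x+w],(400,300),interpolation=cv2.INTER_CUBIC)
cv2.imwrite('pics/c11.png',np.vstack([np.hstack([f(i0,300,360,120,90),f(im,300,360,120,90)]),np.hstack([f(im,300,290,160,120),f(s,160,310,160,120)])]))
# orange face & red tail before/after
for a in((i0,im,'side',(320,380,80,60)),(s0,s,'scene',(170,370,80,70))):
  for im_ in a[:2]:
    x,y,W,H=a[3];h=cv2.cvtColor(im_,cv2.COLOR_BGR2HSV)[y:y+H,x:x+W]
    for n,lo,hi in(('or',(7,180,100),(15,255,255)),('red',(0,190,100),(4,255,255))):
        m=cv2.inRange(h,lo,hi);p=np.argwhere(m)
        print(a[2],n,len(p),(p.mean(0)[::-1]+[x,y]).round(2) if len(p) else '')
w=(O+.0182*G);print('rear proj side',proj(d,w),'front',proj(d,w+.1*G),'scene',proj(e,w),proj(e,w+.1*G))
E
```

```text
t 21.8 tip(s,l,z rel axis) [-195.6   -3.1  113.5] front corner [-187.4   -3.1  120.8] tilt 41.6 roll 0.8 yaw y -7.4 F(g,l,z) [-0.4  0.   0.9] op -0.001 q [ 0.28  0.38  1.71 -0.67  1.43  0.64]
side or 1004 [358.26 403.8 ]
side red 7 [359.57 424.57]
side or 1007 [358.32 403.73]
side red 10 [360.4 432.3]
scene or 762 [203.51 399.77]
scene red 55 [195.05 415.53]
scene or 764 [203.55 399.78]
scene red 56 [191.21 419.73]
rear proj side [352.90573113 347.75842547] front [358.0947422  400.89442045] scene [253.30517616 351.44692823] [212.05522424 396.41195479]
```

View pics/c11.png

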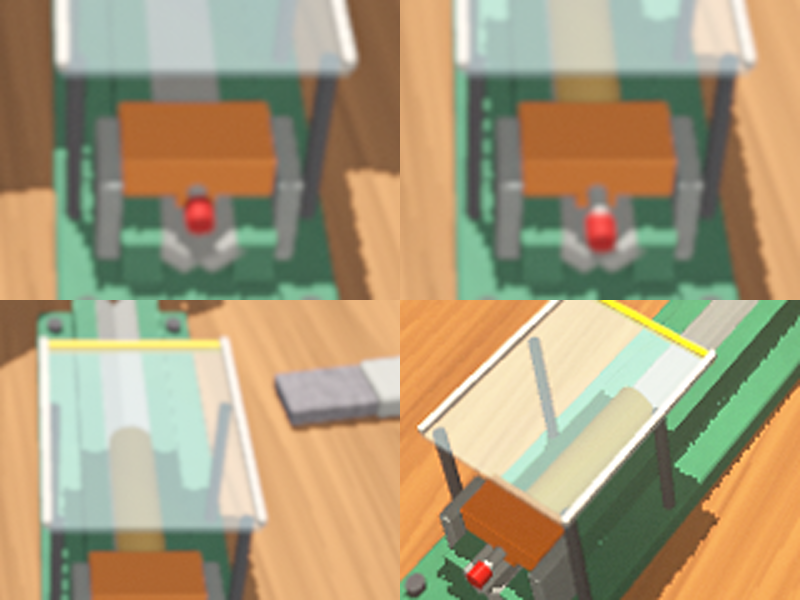

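The red tail has come out by 5.7 px, about 8 mm at the local scale. The orange stop has moved less than 0.1 px in both views. The bar lies in the groove under the guard, and the arm is clear.

```bash
python3 -c "
from h import *
_,e=load('s11');a=O+.12*G
print(np.linalg.norm(proj(e,a+.055*G+[0,0,0])-proj(e,a+.047*G)),'px per 8mm')
print(ctrl.sign_off())"
```

```text
5.804427918358038 px per 8mm
the job is handed in; nothing more can be done
None
```

The brass bar is lying in the groove under the guard, home against the orange stop and released, and the job is handed in at about 22 s. I never touched the steel bar.

**First grasp missed:** the fingers shut above the bar without disturbing it. The real fingertips stood about 38.5 mm short of the reported tool point, confirmed in two camera views and by a light touch on the bench. I allowed for that from then on.

**Placing and pushing:** the second grasp held. I laid the bar in the open part of the groove, let go, and pushed it in with closed fingers tilted 41°.

**Last checks:**
- **Force:** it rose from about 3 N while sliding to 9.5 N, and the bar stopped moving. That is well under the 18 N at which the stop slips.
- **Pin:** its red tail moved 5.7 px in the scene view, where 5.8 px corresponds to the full 8 mm.
- **Stop:** it moved less than 0.1 px in both camera views.

**Disagreements:**
- When the bar seated in the groove, the readings put its axis about 2.7 mm higher than the task text gives.
- The bench touch peaked at about 34 N on the fingertips, higher than I intended.

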